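# Sort the brass bushings of a stripped drum into their parts trays

## Robot

A 6-joint arm with a two-finger parallel gripper is mounted at the origin on the work surface. World frame = base frame: x ahead of the robot, y to its left, z up, the work surface at z = 0. Lengths are in m, angles in degrees, forces in N, time in s.
With the tool pointing down it reaches from about 0.4 to 0.825 m from the base axis. Payload 7 kg.
Tool frame: the origin (TCP) lies at the very end of the fingers, on their centre line; the grasp point (between the pads) lies 19 mm behind it; z points along the fingers, y is the line along which they close (so a half turn about z gives the same grasp; the last joint's range is limited). The gripper opens to 88 mm and grips with 3 to 60 N. Pads are 19 mm wide; open, the fingers measure 130 mm over their backs; the gripper's body (78 mm by 193 mm) begins 47 mm behind the grasp point.
Start: joints at [-49.498, 20.546, 0.682, 0, -70.136, -16.507], TCP at [0.274, -0.617, 0.227] pointing down, gripper open.
Joint ranges: [-176.03, 176.03], [-82.01, 121.73], [-58.28, 71.71], [-173.87, 95.51], [-174.79, -0.11], [-173.66, 173.66]. Speed limits (degrees/s): [136.94, 136.94, 172.46, 180, 180, 180].

## Interface

Orientations are given as [roll, pitch, yaw] about the fixed x, y, z axes, in that order (R = Rz(yaw) Ry(pitch) Rx(roll)).
In Python, from plant import get_state, capture, close_job, regions_of gives the robot as it stands.
- The arm moves only by the tool jog_arm, never from a script. Its argument "moves" is a list of rows, each a list of 3 entries, a list of its own where there are three numbers: the shift along the tool's x, y, z in cm, then the turn about the tool's z in degrees, then the finger opening in cm, from 0 to 8.76. A call has 1 to 12 rows; each row shifts and turns the commanded pose from where the row before left it, along the tool's axes as they then stand; what a row does not reach is not made up. A row lasts 1/8 s, in which the tool goes at most 62.5 mm and 10.7 degrees, less where a joint would pass 70% of its speed; a pose out of reach is approached as far as the arm can. A call is refused whole if a number of a shift passes 6.25 or a number of a turn 10.7, either way. A call with a gripper value outside its range is refused whole. The fingers move at their own pace and stop on an object; "newtons" is the grip in N (left out, the last holds). Time passes only in rows, so rows that do not move let the fingers close. It gives the time, the measured TCP pose, the force, the opening and the grip force at its end, in the units of the state.
- get_state(): the state, without advancing time (a new reading comes with each control period).
- capture(name): name is "scene" or "top" or "wrist"; returns a dict with "pixels" (400x640x3 uint8, blue, green, red), "mtx" (3x3 intrinsics, pixels), "k1" (the pictures are not rectified: a ray, as slopes to the right and down, at radius r is drawn at 1 + k1 r^2 times it, then the intrinsics apply), "world_from_camera" (4x4, takes a point from camera to world coordinates); the wrist camera has in their place "hand_eye" (4x4, takes a point from camera to tool coordinates, whose origin is the TCP and whose axes are the flange's). Camera axes: x right, y down, z forward; pixel columns grow to the right and rows downward; lengths in m; the calibration is good to about 2 mm. A picture is of the moment at which its call begins: read the wrist's pose just before it. There is no depth.
- close_job(): hands the job in; it is judged then, once.
Trained networks look in a picture, given as the dict that the camera call returned (one of the last four; its "shot" number tells which), for a name from the list of things; names that differ only in an ending like _2 or _b are one class to them, and where a whole thing is asked for, a point or a joint stands for the part that bears it (a point fixed in the world has none). Each returns a list of dicts, best first, with "confidence" (0 to 1); they miss things now and then, are a little off and sometimes report something else, mostly with a low value. They report only what shows in the picture. A call takes as long as a camera call.
- regions_of(picture, thing): "pixels" (400x640 bool, what is visible of it) and "pixel" ([column, row] in pixels, amid what is visible of it).
The state is a dict: "time_s": time; "joints": joint angles; "qd": joint speeds; "joint_torque": joint torques, N m; "tcp_pos": TCP position; "eef_rot": TCP orientation; "contact_force": force on the tool from outside, world axes, zero at the start; "moment": the same for the moment, N m; "gripper_width": finger opening in m; "gripper_force": force on a finger pad.
Only numpy, scipy, OpenCV 4.12 (cv2) and the standard library are available. Lean on these libraries where they do the work, as an engineer would, in place of code of your own. Each camera call takes 0.05 s, during which the arm holds its last target. There are 200 camera calls.

## Task

Sort the four brass bushings into the parts trays: the large plain one into the blue tray, the medium plain one into the red tray, the small plain one into the white tray and the one with the flange into the black tray. Set each down upright in the middle of its tray, without dropping it in from above. Leave the two steel sleeves standing where they are.

Things in the scene. Friction and masses are not known exactly. Their poses are not given: they have to be found in the camera images.
- brass_large: Brass (yellow metal) bushing, the large plain one: a plain tube standing on end, outer diameter 56 mm, bore 42 mm, 50 mm tall. Loose. Origin at the centre of its underside, z up along the tube's axis. 0.36 to 0.56 kg.
- brass_medium: Brass (yellow metal) bushing, the medium plain one: a plain tube standing on end, outer diameter 44 mm, bore 32 mm, 50 mm tall. Loose. Origin at the centre of its underside, z up along the tube's axis. 0.24 to 0.38 kg.
- brass_small: Brass (yellow metal) bushing, the small plain one: a plain tube standing on end, outer diameter 30 mm, bore 20 mm, 44 mm tall. Loose. Origin at the centre of its underside, z up along the tube's axis. 0.12 to 0.19 kg.
- brass_flanged: Brass (yellow metal) bushing with a flange at its foot: tube of outer diameter 44 mm, bore 32 mm, 50 mm tall in all, standing on a round flange of diameter 64 mm and 8 mm thick. Loose, 0.33 to 0.53 kg. Origin at the centre of its underside, z up along the tube's axis.
- steel_large: Steel (grey metal) sleeve, large: a plain tube standing on end, outer diameter 56 mm, bore 42 mm, 50 mm tall. Loose. Origin at the centre of its underside, z up along the tube's axis. To be left alone.
- steel_medium: Steel (grey metal) sleeve, medium: a plain tube standing on end, outer diameter 44 mm, bore 32 mm, 50 mm tall. Loose. Origin at the centre of its underside, z up along the tube's axis. To be left alone.
- tray_blue: Blue open parts tray, square, 96 x 96 mm outside, 88 x 88 mm inside, fixed to the bench. Floor 4 mm thick; walls 4 mm thick with their rim 14 mm above the bench. Origin at the centre of its underside, on the bench top (z = 0); x and y along its sides, z up. Any tray may start anywhere in the work area, turned up to 0.25 rad.
- tray_red: Red open parts tray, square, 96 x 96 mm outside, 88 x 88 mm inside, fixed to the bench. Floor 4 mm thick; walls 4 mm thick with their rim 14 mm above the bench. Origin at the centre of its underside, on the bench top (z = 0); x and y along its sides, z up. Any tray may start anywhere in the work area, turned up to 0.25 rad.
- tray_white: White open parts tray, square, 96 x 96 mm outside, 88 x 88 mm inside, fixed to the bench. Floor 4 mm thick; walls 4 mm thick with their rim 14 mm above the bench. Origin at the centre of its underside, on the bench top (z = 0); x and y along its sides, z up. Any tray may start anywhere in the work area, turned up to 0.25 rad.
- tray_black: Black open parts tray, square, 96 x 96 mm outside, 88 x 88 mm inside, fixed to the bench. Floor 4 mm thick; walls 4 mm thick with their rim 14 mm above the bench. Origin at the centre of its underside, on the bench top (z = 0); x and y along its sides, z up. Any tray may start anywhere in the work area, turned up to 0.25 rad.

How it is judged (in metres and radians):
At the end, for the whole second after the job is handed in: Large plain brass in blue tray, medium in red, small in white, flanged in black: each on the tray floor (to 4 mm), within 15 mm of its centre, upright to 0.1 rad, released, at rest (0.02 m/s). Both steel sleeves upright within 15 mm of their starts (horizontal distance between brass_large and tray_blue below 0.015 m and z of brass_large in the frame of tray_blue below 0.008 m and angle between each of brass_large, brass_medium, brass_small, brass_flanged, steel_large, steel_medium's own z axis and vertical below 0.1 rad and linear speed of each of brass_large, brass_medium, brass_small, brass_flanged below 0.02 m/s and horizontal distance between brass_medium and tray_red below 0.015 m and z of brass_medium in the frame of tray_red below 0.008 m and horizontal distance between brass_small and tray_white below 0.015 m and z of brass_small in the frame of tray_white below 0.008 m and horizontal distance between brass_flanged and tray_black below 0.015 m and z of brass_flanged in the frame of tray_black below 0.008 m and distance of each of steel_large, steel_medium from where it was at the start of the episode below 0.015 m); the robot touches nothing.
It fails at once if a brass bushing is let go over its tray more than 18 mm above its floor ((horizontal distance between brass_large and tray_blue below 0.045 m and z of brass_large in the frame of tray_blue above 0.022 m and contact force between the fingers and brass_large below 0.05 N) or (horizontal distance between brass_medium and tray_red below 0.045 m and z of brass_medium in the frame of tray_red above 0.022 m and contact force between the fingers and brass_medium below 0.05 N) or (horizontal distance between brass_small and tray_white below 0.045 m and z of brass_small in the frame of tray_white above 0.022 m and contact force between the fingers and brass_small below 0.05 N) or (horizontal distance between brass_flanged and tray_black below 0.045 m and z of brass_flanged in the frame of tray_black above 0.022 m and contact force between the fingers and brass_flanged below 0.05 N)).
It fails at once if the large steel sleeve is moved by 15 mm or more, or tipped (distance of steel_large from where it was at the start of the episode above 0.015 m or angle between steel_large's own z axis and vertical above 0.3 rad).
It fails at once if the medium steel sleeve is moved by 15 mm or more, or tipped (distance of steel_medium from where it was at the start of the episode above 0.015 m or angle between steel_medium's own z axis and vertical above 0.3 rad).
It also fails if it takes over 109 s, if anything falls off the work surface, if the arm or the gripper's body presses on something with over 40 N, if the wrist force passes 120 N, or if a joint passes its speed limit or range.

## Working session

There is one attempt and no reset: what is moved stays moved. The work goes in short steps, Python scripts to look and compute and a tool call to move; the robot and the scene stay as the last step left them, time stands still between calls to the robot, and variables do not carry over. Pictures are saved under pics/ and viewed, at most 14 in all, crops included, and the job is handed in when it is done.

Besides the shell and the picture viewer there is one more tool, called after "Call:" as name(argument=value, ...), one argument or row to a line, values as JSON. jog_arm: Moves the arm, as the interface text tells. Its arguments: {"type":"object","properties":{"moves":{"type":"array"},"newtons":{"type":"number"}},"required":["moves"]}

```bash
mkdir -p pics
cat > h.py <<'E'
import numpy as np, cv2
from plant import get_state, capture, close_job, regions_of
def ray(p,uv,W=None):
    K=p["mtx"];K=np.array(K);k1=p["k1"]
    d=cv2.undistortPoints(np.array([[uv]],float),K,np.array([k1,0,0,0,0.]))[0,0]
    W=np.array(p["world_from_camera"]) if W is None else W
    return W[:3,3],W[:3,:3]@np.array([d[0],d[1],1])
def at(p,uv,z,W=None):
    o,d=ray(p,uv,W); return o+d*(z-o[2])/d[2]
E
python3 - <<'E'
from h import *
s=get_state();print(s)
for c in("scene","top"):
    p=capture(c);cv2.imwrite(f"pics/{c}0.png",p["pixels"])
    print(c,p["k1"],np.round(p["world_from_camera"],3).tolist(),np.round(p["mtx"],1).tolist())
    for n in "brass_large brass_medium brass_small brass_flanged steel_large steel_medium tray_blue tray_red tray_white tray_black".split():
        for r in regions_of(p,n)[:3]:
            z=.007 if n[0]=='t' else .025
            print(n,round(r["confidence"],2),np.round(r["pixel"]),int(r["pixels"].sum()),np.round(at(p,r["pixel"],z)[:2],3))
E
```

```text
{'time_s': 0.0, 'joints': array([-4.94976755e+01,  2.05917262e+01,  6.32137832e-01, -2.20727813e-02,
       -7.01359304e+01, -1.65073834e+01]), 'qd': array([-0.05749565, -0.02458585,  0.09190161,  0.08347161, -0.02121535,
       -0.0961708 ]), 'joint_torque': array([-6.11195610e-04, -5.82718277e+01,  2.93061090e+01,  6.99742377e+00,
        7.02840698e-03, -1.75933474e-04]), 'tcp_pos': array([ 0.27427121, -0.61620671,  0.22560084]), 'eef_rot': array([ 1.79902522e+02, -7.24916112e-03, -1.56012570e+02]), 'contact_force': array([1.09450857, 0.60658479, 0.06402415]), 'moment': array([-0.04389518, -0.06399623, -0.0023708 ]), 'gripper_force': 0.0, 'gripper_width': 0.08766813113980931}
scene -0.0030843589261641668 [[0.769, 0.466, -0.437, 0.969], [0.639, -0.572, 0.515, -0.49], [-0.01, -0.675, -0.738, 0.795], [0.0, 0.0, 0.0, 1.0]] [[374.6, 0.0, 318.3], [0.0, 374.6, 195.9], [0.0, 0.0, 1.0]]
brass_large 0.78 [258. 288.] 694 [ 0.588 -0.259]
brass_large 0.37 [336. 144.] 656 [0.416 0.255]
brass_medium 0.7 [327. 267.] 432 [ 0.677 -0.116]
brass_small 0.65 [199. 247.] 210 [ 0.394 -0.274]
brass_flange
[... 196 characters left out ...]
 207.] 1021 [0.627 0.108]
tray_black 0.71 [183. 319.] 2021 [ 0.507 -0.412]
top -0.0611549924719742 [[-0.017, -0.998, 0.061, 0.459], [-1.0, 0.016, -0.017, 0.021], [0.016, -0.061, -0.998, 1.425], [0.0, 0.0, 0.0, 1.0]] [[458.3, 0.0, 325.1], [0.0, 458.3, 196.9], [0.0, 0.0, 1.0]]
brass_large 0.76 [410. 174.] 221 [ 0.61  -0.264]
steel_large 0.51 [226. 176.] 185 [0.615 0.3  ]
steel_medium 0.69 [363. 211.] 63 [ 0.5   -0.116]
steel_medium 0.46 [457. 207.] 1028 [ 0.506 -0.409]
tray_blue 0.74 [299. 217.] 921 [0.485 0.078]
tray_blue 0.64 [227. 173.] 148 [0.624 0.301]
tray_red 0.58 [239. 244.] 1023 [0.403 0.264]
tray_white 0.87 [288. 169.] 998 [0.635 0.111]
tray_black 0.89 [457. 208.] 990 [ 0.503 -0.415]
```

```bash
python3 -c "
import cv2
a=cv2.imread('pics/top0.png');cv2.imwrite('pics/t1.png',cv2.resize(a[120:320,180:500],None,fx=2.5,fy=2.5,interpolation=2))"
```

```text
(no output)
```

View pics/scene0.png

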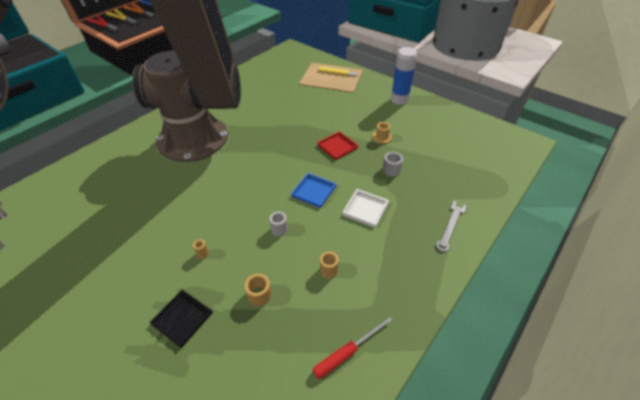

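View pics/t1.png

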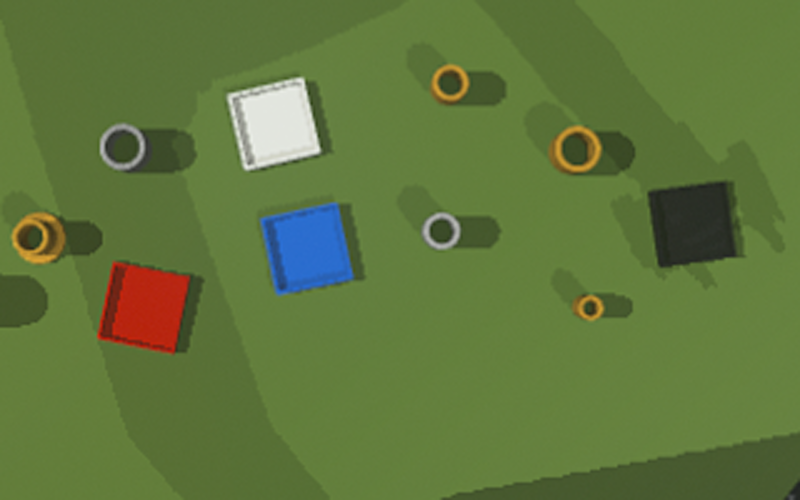

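The top view shows all ten things. In the crop, the rings are: medium brass (450,83), large brass (577,149), small (590,307), flanged (32,236), and steel (123,147) and (441,231). All four trays are visible.

```bash
cat >> h.py <<'E'
def segs(img):
    h=cv2.cvtColor(img,cv2.COLOR_BGR2HSV)
    I=lambda a,b:cv2.inRange(h,a,b)
    return dict(brass=I((10,110,90),(28,255,255)),grey=I((0,0,90),(179,40,200)),blue=I((100,120,60),(125,255,255)),
      red=I((0,150,70),(8,255,255))|I((172,150,70),(179,255,255)),white=I((0,0,150),(179,50,255)),black=I((0,0,0),(179,255,45)))
E
python3 - <<'E'
from h import *
p=capture("top");m=segs(p["pixels"])
full=lambda c:(c*1.0)
for c in m:
    cs,_=cv2.findContours(m[c][120:320,180:500],cv2.RETR_EXTERNAL,2)
    for k in cs:
        a=cv2.contourArea(k)
        if a<60: continue
        k=k+np.array([180,120])
        if c in("brass","grey"):
            (u,v),r=cv2.minEnclosingCircle(k); print(c,(round(u),round(v)),round(r,1),np.round(at(p,(u,v),.04),3)[:2])
        else:
            R=cv2.minAreaRect(k);q=[at(p,x,.012)[:2] for x in cv2.boxPoints(R)]
            print(c,a,np.round(np.mean(q,0),4),[round(float(np.linalg.norm(q[i]-q[i-1])),3) for i in range(2)],round(R[2],1))
for n,u,v,z in(("med",450,83,.05),("large",577,149,.05),("small",590,307,.044),("fl",32,236,.05),("stl",123,147,.05),("stm",441,231,.05)):
    print(n,np.round(at(p,(180+u/2.5,120+v/2.5),z)[:2],4))
p=capture("wrist");print(p["hand_eye"],p["mtx"])
E
```

```text
brass (415, 242) 6.3 [ 0.401 -0.272]
brass (195, 215) 10.7 [0.495 0.392]
brass (410, 179) 10.7 [ 0.593 -0.26 ]
brass (359, 153) 8.1 [ 0.675 -0.108]
grey (356, 212) 7.5 [ 0.496 -0.095]
grey (229, 178) 9.2 [0.605 0.29 ]
grey (289, 169) 20.1 [0.63  0.106]
blue 939.5 [0.4775 0.0691] [0.097, 0.097] 77.9
red 930.0 [0.4089 0.2708] [0.097, 0.096] 11.8
white 137.0 [ 0.4966 -0.0985] [0.041, 0.042] 45.0
white 936.0 [0.6331 0.1083] [0.098, 0.098] 76.8
black 125.0 [ 0.5003 -0.4105] [0.091, 0.095] 81.9
med [ 0.6735 -0.1097]
large [ 0.5909 -0.2622]
small [ 0.3996 -0.274 ]
fl [0.4962 0.3964]
stl [0.6017 0.2864]
stm [ 0.4943 -0.0949]
[[ 1.48020693e-04 -9.54469694e-01 -2.98307865e-01  8.15669426e-02]
 [ 9.99999889e-01  2.74622249e-04 -3.82483838e-04 -3.22748469e-04]
 [ 4.46991209e-04 -2.98307775e-01  9.54469628e-01 -1.58493902e-01]
 [ 0.00000000e+00  0.00000000e+00  0.00000000e+00  1.00000000e+00]] [[352.41403      0.         315.34200531]
 [  0.         352.41403    201.36742582]
 [  0.           0.           1.        ]]
```

```bash
cat >> h.py <<'E'
from scipy.spatial.transform import Rotation as Ro
def tool():
    S=[get_state() for _ in range(5)]
    T=np.eye(4);T[:3,:3]=Ro.from_euler('xyz',S[-1]["eef_rot"],degrees=True).as_matrix()
    T[:3,3]=np.mean([s["tcp_pos"] for s in S],0);return T
def shift(x,y,z,T=None):
    T=tool() if T is None else T
    v=T[:3,:3].T@(np.array([x,y,z])-T[:3,3])*100
    print("shift cm",np.round(v,2),"|",round(np.linalg.norm(v),1));return v
def wrist(name=None):
    T=tool();p=capture("wrist");p["W"]=T@np.array(p["hand_eye"])
    if name: cv2.imwrite(f"pics/{name}.png",p["pixels"])
    return p,T
def ring(p,color,htop,rout,guess):
    """refine ring position: outline of seen blob vs projected cylinder silhouette hull"""
    from scipy.optimize import minimize
    K=np.array(p["mtx"]);D=np.array([p["k1"],0,0,0,0.]);Wi=np.linalg.inv(p["W"])
    m=segs(p["pixels"])[color]>0
    a=np.linspace(0,2*np.pi,48)
    def hull(c):
        P=[]
        prof=[(htop,rout),(0,rout)] if rout<.1 else [(.05,.022),(.008,.022),(.008,.032),(0,.032)]
        for z,r in prof: P.append(np.c_[c[0]+r*np.cos(a),c[1]+r*np.sin(a),0*a+z])
        return [cv2.projectPoints((q@Wi[:3,:3].T+Wi[:3,3]),np.zeros(3),np.zeros(3),K,D)[0].reshape(-1,2) for q in P]
    # outline: compare extents (left,right,top,bottom) of blob near the guess
    g=np.array(guess,float)
    hu=np.vstack(hull(g)).astype(np.float32)
    n,l,st,ce=cv2.connectedComponentsWithStats(m.astype(np.uint8))
    c0=hu.mean(0); i=1+np.argmin([np.hypot(*(ce[j]-c0))+(1e4 if st[j][4]<150 else 0) for j in range(1,n)])
    b=st[i][:4]; ext=np.array([b[0],b[1],b[0]+b[2],b[1]+b[3]])-np.array([.5]*4)
    E=lambda c:(lambda h:np.r_[h.min(0),h.max(0)])(np.vstack(hull(c)))
    from scipy.optimize import least_squares
    s=least_squares(lambda c:E(c)-ext,g,x_scale=.01,diff_step=1e-3);print("ring",np.round(s.x,4),"res px",np.round(s.fun,1));return s.x
E
python3 -c "
from h import *
shift(.591,-.262,.14)"
```

```text
shift cm [-43.34  19.53   8.66] | 48.3
```

Call:
jog_arm(
  moves=[
    [[-4.3,1.95,0.86],0,8.76],
    [[-4.3,1.95,0.86],0,8.76],
    [[-4.3,1.95,0.86],0,8.76],
    [[-4.3,1.95,0.86],0,8.76],
    [[-4.3,1.95,0.86],0,8.76],
    [[-4.3,1.95,0.86],0,8.76],
    [[-4.3,1.95,0.86],0,8.76],
    [[-4.3,1.95,0.86],0,8.76],
    [[-4.3,1.95,0.86],0,8.76],
    [[-4.3,1.95,0.86],0,8.76],
    [[0,0,0],0,8.76],
    [[0,0,0],0,8.76],
  ],
)

```text
time_s: 2.7
tcp_pos: [0.588, -0.2635, 0.1405]
eef_rot: [180.0, -0.0, -156.0]
contact_force: [-0.0, 0.2, 0.6]
gripper_width: 0.0877
gripper_force: 0.0
```

```bash
python3 -c "
from h import *
p,T=wrist('w1');print(T[:3,3])
c=ring(p,'brass',.05,.028,(.591,-.262));shift(c[0],c[1],.02,T)"
```

```text
[ 0.58801165 -0.26345496  0.140464  ]
ring [ 0.5896 -0.2627] res px [-0.1 -0.5  0.1  0.5]
shift cm [-1.800e-01  1.000e-02  1.205e+01] | 12.0
```

View pics/w1.png

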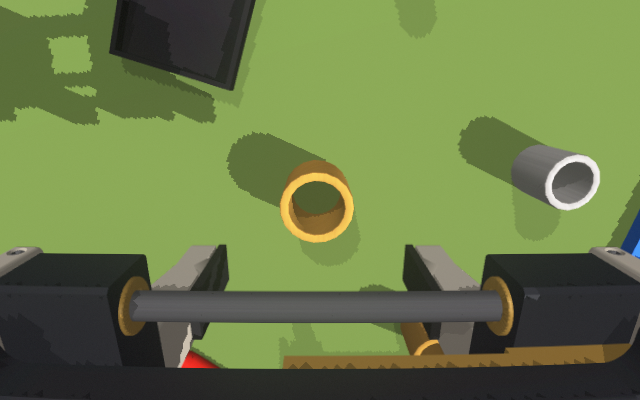

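The wrist view shows the large brass ring at (317,205), centred between the fingers, and the ring fit agrees to 0.5 px.

Call:
jog_arm(
  moves=[
    [[-0.1,0,3],0,8.76],
    [[-0.1,0,3],0,8.76],
    [[0,0,3],0,8.76],
    [[0,0,3],0,8.76],
    [[0,0,0],0,8.76],
    [[0,0,0],0,8.76],
    [[0,0,0],0,5],
    [[0,0,0],0,5],
    [[0,0,0],0,5],
    [[0,0,0],0,5],
    [[0,0,0],0,5],
    [[0,0,0],0,5],
  ],
  newtons=35,
)

```text
time_s: 4.25
tcp_pos: [0.5898, -0.2626, 0.0208]
eef_rot: [180.0, 0.0, -156.0]
contact_force: [-1.5, 3.0, 6.1]
gripper_width: 0.0544
gripper_force: 35.0
```

Call:
jog_arm(
  moves=[
    [[0,0,0],0,5],
    [[0,0,0],0,5],
    [[0,0,-1],0,5],
    [[0,0,-2],0,5],
    [[0,0,-3],0,5],
    [[0,0,-3],0,5],
    [[0,0,-3],0,5],
    [[0,0,0],0,5],
    [[0,0,0],0,5],
  ],
)

```text
time_s: 5.38
tcp_pos: [0.5889, -0.2625, 0.1392]
eef_rot: [179.9, -0.1, -156.0]
contact_force: [-0.2, 0.6, -4.5]
gripper_width: 0.0542
gripper_force: 35.0
```

```bash
python3 -c "
from h import *
shift(.4775,.0691,.14)"
```

```text
shift cm [-3.290e+00  3.483e+01 -3.000e-02] | 35.0
```

Call:
jog_arm(
  moves=[
    [[-0.3,2,0],0,5],
    [[-0.3,4,0],0,5],
    [[-0.3,4,0],0,5],
    [[-0.4,4,0],0,5],
    [[-0.4,4,0],0,5],
    [[-0.4,4,0],0,5],
    [[-0.4,4,0],0,5],
    [[-0.4,4,0],0,5],
    [[-0.3,3,0],0,5],
    [[-0.1,1.8,0],0,5],
    [[0,0,0],0,5],
    [[0,0,0],0,5],
  ],
)

```text
time_s: 6.88
tcp_pos: [0.4779, 0.0683, 0.14]
eef_rot: [-180.0, -0.1, -156.0]
contact_force: [-0.2, 0.0, -4.8]
gripper_width: 0.0542
gripper_force: 35.0
```

```bash
cat >> h.py <<'E'
def tray(p,color,W=None):
    m=segs(p["pixels"])[color]
    k=max(cv2.findContours(m,cv2.RETR_EXTERNAL,2)[0],key=cv2.contourArea)
    q=np.array([at(p,x[0],.012,W)[:2] for x in k],np.float32)
    R=cv2.minAreaRect(q);print("tray",np.round(R[0],4),"size",np.round(R[1],3),round(R[2],1));return R[0]
E
python3 -c "
from h import *
p,T=wrist('w2');print(T[:3,3])
c=tray(p,'blue',p['W']);shift(c[0],c[1],.026,T)"
```

```text
[0.4779146  0.06831508 0.13997874]
tray [0.4744 0.069 ] size [0.098 0.097] 11.1
shift cm [ 0.28  0.21 11.4 ] | 11.4
```

View pics/w2.png

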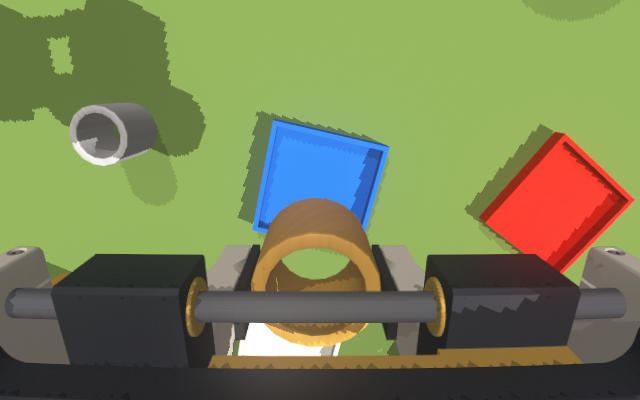

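The blue tray is under the held bushing, at about (320,180). The wrist and top estimates agree to 3 mm, so I'll lower it.

Call:
jog_arm(
  moves=[
    [[0.15,0.15,2],0,5],
    [[0,0,3],0,5],
    [[0,0,3],0,5],
    [[0,0,2],0,5],
    [[0,0,0.8],0,5],
    [[0,0,0.5],0,5],
    [[0,0,0.2],0,5],
    [[0,0,0],0,5],
    [[0,0,0],0,5],
    [[0,0,0],0,5],
  ],
)

```text
time_s: 8.18
tcp_pos: [0.4767, 0.0694, 0.0259]
eef_rot: [180.0, 0.0, -156.0]
contact_force: [-0.0, -0.2, -3.9]
gripper_width: 0.0543
gripper_force: 35.0
```

Call:
jog_arm(
  moves=[
    [[0,0,0.1],0,5],
    [[0,0,0],0,5.6],
    [[0,0,0],0,6.5],
    [[0,0,0],0,8.76],
    [[0,0,0],0,8.76],
    [[0,0,0],0,8.76],
    [[0,0,-2],0,8.76],
    [[0,0,-3],0,8.76],
    [[0,0,-3.5],0,8.76],
    [[0,0,-3],0,8.76],
    [[0,0,0],0,8.76],
  ],
)

```text
time_s: 9.55
tcp_pos: [0.4779, 0.07, 0.1419]
eef_rot: [180.0, 0.3, -156.0]
contact_force: [-1.2, 0.8, 0.7]
gripper_width: 0.0874
gripper_force: 0.0
```

```bash
python3 -c "
from h import *
p,T=wrist();print(T[:3,3])
ring(p,'brass',.054,.028,(.476,.069)); tray(p,'blue',p['W'])
c=shift(.6735,-.109,.14,T)"
```

```text
[0.477879   0.06995773 0.1419309 ]
ring [0.4767 0.0691] res px [-1.1 -1.3  1.1  1.3]
tray [0.4744 0.069 ] size [0.098 0.097] 11.2
shift cm [-10.58 -24.31   0.24] | 26.5
```

Large is placed, about 2 mm off centre. Next is the medium.

Call:
jog_arm(
  moves=[
    [[-1.1,-2.4,0],0,8.76],
    [[-1.6,-3.7,0],0,8.76],
    [[-1.6,-3.7,0],0,8.76],
    [[-1.6,-3.7,0],0,8.76],
    [[-1.6,-3.7,0],0,8.76],
    [[-1.6,-3.7,0],0,8.76],
    [[-1.4,-3.3,0.2],0,8.76],
    [[0,0,0],0,8.76],
    [[0,0,0],0,8.76],
  ],
)

```text
time_s: 10.72
tcp_pos: [0.6698, -0.109, 0.136]
eef_rot: [179.9, -0.1, -156.0]
contact_force: [-0.6, 0.5, 0.5]
gripper_width: 0.0875
gripper_force: 0.0
```

```bash
python3 -c "
from h import *
p,T=wrist('w3');print(T[:3,3])
c=ring(p,'brass',.05,.022,(.6735,-.109));shift(c[0],c[1],.02,T)"
```

```text
[ 0.66981902 -0.10902829  0.13602702]
ring [ 0.6721 -0.1094] res px [-0.5 -1.1  0.5  1. ]
shift cm [-0.22 -0.14 11.6 ] | 11.6
```

Call:
jog_arm(
  moves=[
    [[-0.2,-0.1,3],0,8.76],
    [[0,0,3],0,8.76],
    [[0,0,3],0,8.76],
    [[0,0,2.6],0,8.76],
    [[0,0,0],0,8.76],
    [[0,0,0],0,8.76],
    [[0,0,0],0,3.8],
    [[0,0,0],0,3.8],
    [[0,0,0],0,3.8],
    [[0,0,0],0,3.8],
    [[0,0,0],0,3.8],
    [[0,0,0],0,3.8],
  ],
)

```text
time_s: 12.28
tcp_pos: [0.673, -0.1092, 0.0216]
eef_rot: [180.0, -0.0, -156.0]
contact_force: [-1.1, 0.8, 1.0]
gripper_width: 0.0436
gripper_force: 35.0
```

Call:
jog_arm(
  moves=[
    [[0,0,0],0,3.8],
    [[0,0,0],0,3.8],
    [[0,0,-1],0,3.8],
    [[0,0,-2],0,3.8],
    [[0,0,-3],0,3.8],
    [[0,0,-3],0,3.8],
    [[0,0,-3],0,3.8],
    [[0,0,0],0,3.8],
    [[0,0,0],0,3.8],
  ],
)

```text
time_s: 13.4
tcp_pos: [0.6722, -0.1091, 0.1406]
eef_rot: [179.9, -0.1, -156.0]
contact_force: [-0.6, 0.4, -3.8]
gripper_width: 0.0438
gripper_force: 35.0
```

```bash
python3 -c "
from h import *
shift(.4085,.2705,.14)"
```

```text
shift cm [ 8.68 45.4   0.12] | 46.2
```

Call:
jog_arm(
  moves=[
    [[0.5,2.4,0],0,3.8],
    [[0.9,4.5,0],0,3.8],
    [[0.9,4.5,0],0,3.8],
    [[0.9,4.5,0],0,3.8],
    [[0.9,4.5,0],0,3.8],
    [[0.9,4.5,0],0,3.8],
    [[0.9,4.5,0],0,3.8],
    [[0.9,4.5,0],0,3.8],
    [[0.9,4.5,0],0,3.8],
    [[0.6,4.0,0],0,3.8],
    [[0.4,3,0],0,3.8],
    [[0,0,0],0,3.8],
  ],
)

```text
time_s: 14.9
tcp_pos: [0.4076, 0.2711, 0.1405]
eef_rot: [-180.0, -0.1, -155.9]
contact_force: [0.3, -0.5, -4.2]
gripper_width: 0.0439
gripper_force: 35.0
```

Call:
jog_arm(
  moves=[
    [[0,0,0],0,3.8],
  ],
)

```text
time_s: 15.02
tcp_pos: [0.4084, 0.2696, 0.1406]
eef_rot: [-179.9, -0.1, -156.0]
contact_force: [-0.3, -0.5, -3.5]
gripper_width: 0.0437
gripper_force: 35.0
```

```bash
python3 -c "
from h import *
p,T=wrist('w4');print(T[:3,3])
c=tray(p,'red',p['W']);shift(c[0],c[1],.0255,T)"
```

```text
[0.40842917 0.26955714 0.14061815]
tray [0.4053 0.2708] size [0.097 0.097] 77.9
shift cm [ 0.21  0.25 11.51] | 11.5
```

View pics/w4.png

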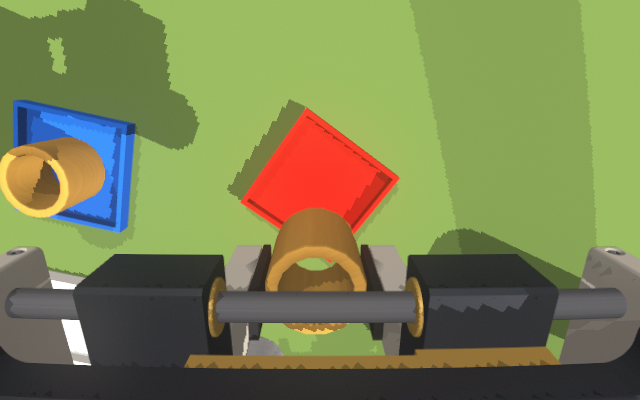

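The red tray is at about (320,180) under the medium bushing. The large one stands in the blue tray at left.

Call:
jog_arm(
  moves=[
    [[0.15,0.15,2],0,3.8],
    [[0,0,3],0,3.8],
    [[0,0,3],0,3.8],
    [[0,0,2],0,3.8],
    [[0,0,0.8],0,3.8],
    [[0,0,0.5],0,3.8],
    [[0,0,0.2],0,3.8],
    [[0,0,0],0,3.8],
    [[0,0,0],0,3.8],
  ],
)

```text
time_s: 16.2
tcp_pos: [0.4072, 0.2713, 0.0271]
eef_rot: [180.0, 0.1, -156.0]
contact_force: [-0.3, 0.6, -2.3]
gripper_width: 0.0437
gripper_force: 35.0
```

Call:
jog_arm(
  moves=[
    [[0,0,0],0,3.8],
    [[0,0,0],0,4.5],
    [[0,0,0],0,6.5],
    [[0,0,0],0,8.76],
    [[0,0,0],0,8.76],
    [[0,0,0],0,8.76],
    [[0,0,-2],0,8.76],
    [[0,0,-3],0,8.76],
    [[0,0,-3.5],0,8.76],
    [[0,0,-3],0,8.76],
    [[0,0,0],0,8.76],
  ],
)

```text
time_s: 17.58
tcp_pos: [0.408, 0.2722, 0.144]
eef_rot: [179.9, 0.2, -156.0]
contact_force: [-0.8, -0.0, -0.2]
gripper_width: 0.0874
gripper_force: 0.0
```

```bash
python3 -c "
from h import *
p,T=wrist();print(T[:3,3])
ring(p,'brass',.054,.022,(.4075,.2705)); tray(p,'red',p['W'])
c=shift(.496,.394,.14,T)"
```

```text
[0.40798081 0.27215549 0.14397461]
ring [0.4065 0.2706] res px [-0.7 -1.4  0.7  1.4]
tray [0.4054 0.2708] size [0.097 0.097] 77.9
shift cm [-13.     7.55   0.47] | 15.0
```

Call:
jog_arm(
  moves=[
    [[-2,1.2,0],0,8.76],
    [[-4,2.3,0.2],0,8.76],
    [[-4,2.3,0.2],0,8.76],
    [[-3,1.75,0.1],0,8.76],
    [[0,0,0],0,8.76],
    [[0,0,0],0,8.76],
    [[0,0,0],0,8.76],
  ],
)

```text
time_s: 18.5
tcp_pos: [0.4944, 0.3919, 0.1364]
eef_rot: [-180.0, -0.0, -156.0]
contact_force: [-0.5, 0.3, 0.0]
gripper_width: 0.0876
gripper_force: 0.0
```

```bash
python3 -c "
from h import *
p,T=wrist('w5');print(T[:3,3])
c=ring(p,'brass',.05,.5,(.496,.394));shift(c[0],c[1],.02,T)"
```

```text
[0.49443145 0.39192934 0.13638193]
ring [0.493  0.3993] res px [ 0.3 -0.4 -0.3  0.3]
shift cm [-0.17  0.73 11.64] | 11.7
```

View pics/w5.png

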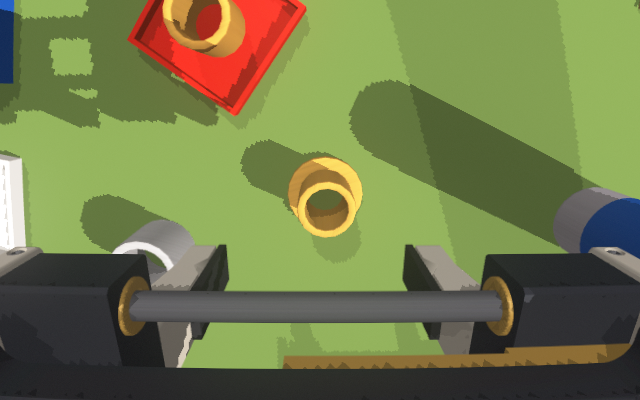

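The flanged bushing is at (325,200). The can at the right is about 24 cm away along y, which leaves enough clearance.

Call:
jog_arm(
  moves=[
    [[-0.15,0.7,2],0,8.76],
    [[0,0,3],0,8.76],
    [[0,0,3.3],0,8.76],
    [[0,0,3.3],0,8.76],
    [[0,0,0],0,8.76],
    [[0,0,0],0,8.76],
    [[0,0,0],0,3.8],
    [[0,0,0],0,3.8],
    [[0,0,0],0,3.8],
    [[0,0,0],0,3.8],
    [[0,0,0],0,3.8],
    [[0,0,0],0,3.8],
  ],
)

```text
time_s: 20.05
tcp_pos: [0.4936, 0.3999, 0.0206]
eef_rot: [180.0, 0.0, -156.0]
contact_force: [-0.4, -0.5, 0.7]
gripper_width: 0.0421
gripper_force: 35.0
```

Call:
jog_arm(
  moves=[
    [[0,0,0],0,3.8],
    [[0,0,0],0,3.8],
    [[0,0,-1],0,3.8],
    [[0,0,-2],0,3.8],
    [[0,0,-3],0,3.8],
    [[0,0,-3],0,3.8],
    [[0,0,-3],0,3.8],
    [[0,0,0],0,3.8],
    [[0,0,0],0,3.8],
  ],
)

```text
time_s: 21.18
tcp_pos: [0.4929, 0.3992, 0.1397]
eef_rot: [-180.0, -0.1, -156.0]
contact_force: [-0.0, 0.1, -3.6]
gripper_width: 0.0424
gripper_force: 35.0
```

```bash
python3 -c "
from h import *
shift(.5,-.4125,.14)
p=capture('top');cv2.imwrite('pics/t2.png',cv2.resize(p['pixels'][170:250,410:500],None,fx=6,fy=6,interpolation=2))
k=max(cv2.findContours(segs(p['pixels'])['black'][150:260,400:520],0,2)[0],key=cv2.contourArea)
r=regions_of(p,'tray_black')[0];R=cv2.minAreaRect(np.argwhere(r['pixels'])[:,::-1].astype(np.float32));print(R,at(p,R[0],.012))"
```

```text
shift cm [ 3.232e+01 -7.446e+01  3.000e-02] | 81.2
((456.5750732421875, 208.717041015625), (31.121076583862305, 32.20198059082031), 82.23483276367188) [ 0.50142022 -0.41124276  0.012     ]
```

Call:
jog_arm(
  moves=[
    [[1,-2.3,0],0,3.8],
    [[1.8,-4.2,0],0,3.8],
    [[1.8,-4.2,0],0,3.8],
    [[1.8,-4.2,0],0,3.8],
    [[1.8,-4.2,0],0,3.8],
    [[1.8,-4.2,0],0,3.8],
    [[1.8,-4.2,0],0,3.8],
    [[1.8,-4.2,0],0,3.8],
    [[1.8,-4.2,0],0,3.8],
    [[1.8,-4.2,0],0,3.8],
    [[1.8,-4.2,0],0,3.8],
    [[1.8,-4.2,0],0,3.8],
  ],
)

```text
time_s: 22.78
tcp_pos: [0.4995, -0.1299, 0.14]
eef_rot: [180.0, -0.1, -156.0]
contact_force: [1.6, 0.8, -2.2]
gripper_width: 0.0425
gripper_force: 35.0
```

Call:
jog_arm(
  moves=[
    [[1.8,-4.2,0],0,3.8],
    [[1.8,-4.2,0],0,3.8],
    [[1.8,-4.2,0],0,3.8],
    [[1.8,-4.2,0],0,3.8],
    [[1.8,-4.2,0],0,3.8],
    [[1.8,-4.2,0],0,3.8],
    [[0.8,-1,0],0,3.8],
    [[0,0,0],0,3.8],
    [[0,0,0],0,3.8],
  ],
)

```text
time_s: 23.9
tcp_pos: [0.5008, -0.4136, 0.1402]
eef_rot: [180.0, -0.0, -156.0]
contact_force: [-0.2, 0.7, -3.6]
gripper_width: 0.0427
gripper_force: 35.0
```

```bash
python3 -c "
from h import *
p,T=wrist('w6');print(T[:3,3])
c=tray(p,'black',p['W']);shift(c[0],c[1],.0255,T)
r=regions_of(p,'tray_black')
q=np.array([at(p,x[::-1],.012,p['W'])[:2] for x in np.argwhere(r[0]['pixels'])],np.float32);R=cv2.minAreaRect(q);print(r[0]['confidence'],R)
shift(R[0][0],R[0][1],.0255,T)"
```

```text
[ 0.50084578 -0.41357785  0.14022167]
tray [ 0.7743 -0.5354] size [0.066 0.256] 24.1
shift cm [-20.03 -22.26  11.45] | 32.1
0.78 ((0.49747899174690247, -0.41172629594802856), (0.09920182079076767, 0.09764266014099121), 6.678713798522949)
shift cm [ 0.23  0.3  11.47] | 11.5
```

View pics/w6.png

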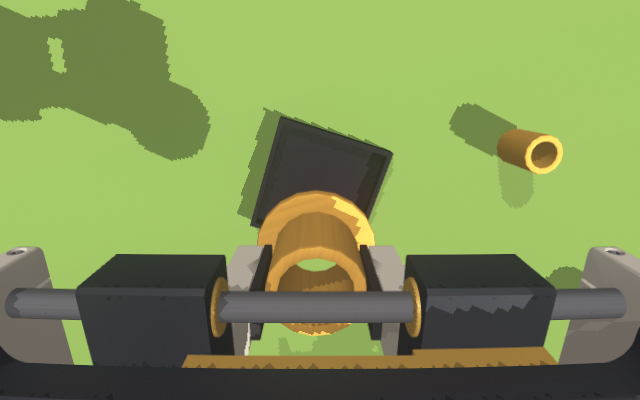

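The flanged bushing is held above the black tray at about (320,170), and the small bushing is at (540,150). I'll lower it.

Call:
jog_arm(
  moves=[
    [[0.2,0.2,2],0,3.8],
    [[0,0,3],0,3.8],
    [[0,0,3],0,3.8],
    [[0,0,2],0,3.8],
    [[0,0,0.8],0,3.8],
    [[0,0,0.5],0,3.8],
    [[0,0,0.2],0,3.8],
    [[0,0,0.1],0,3.8],
    [[0,0,0],0,3.8],
    [[0,0,0],0,3.8],
  ],
)

```text
time_s: 25.25
tcp_pos: [0.4988, -0.4135, 0.0249]
eef_rot: [-180.0, 0.0, -156.0]
contact_force: [-1.3, -0.5, -4.1]
gripper_width: 0.0429
gripper_force: 35.0
```

Call:
jog_arm(
  moves=[
    [[0,0,0],0,3.8],
    [[0,0,0],0,4.5],
    [[0,0,0],0,6.5],
    [[0,0,0],0,8.76],
    [[0,0,0],0,8.76],
    [[0,0,0],0,8.76],
    [[0,0,-2],0,8.76],
    [[0,0,-3],0,8.76],
    [[0,0,-3.5],0,8.76],
    [[0,0,-3],0,8.76],
    [[0,0,0],0,8.76],
  ],
)

```text
time_s: 26.62
tcp_pos: [0.5001, -0.4143, 0.1427]
eef_rot: [-179.8, 0.2, -156.0]
contact_force: [0.6, 0.7, -0.5]
gripper_width: 0.0874
gripper_force: 0.0
```

```bash
python3 -c "
from h import *
p,T=wrist();print(T[:3,3])
ring(p,'brass',.05,.5,(.4985,-.4118))
c=shift(.3998,-.273,.14,T)"
```

```text
[ 0.50014914 -0.41425771  0.1426526 ]
ring [ 0.499  -0.4134] res px [ 0.4  0.1 -0.4 -0.1]
shift cm [ 3.42 16.99  0.18] | 17.3
```

Call:
jog_arm(
  moves=[
    [[0.5,2.5,0],0,8.76],
    [[0.8,4,0.1],0,8.76],
    [[0.8,4,0.1],0,8.76],
    [[0.8,4,0],0,8.76],
    [[0.5,2.5,0],0,8.76],
    [[0,0,0],0,8.76],
    [[0,0,0],0,8.76],
  ],
)

```text
time_s: 27.55
tcp_pos: [0.3987, -0.2721, 0.1373]
eef_rot: [180.0, -0.0, -156.0]
contact_force: [-0.7, 0.3, 0.0]
gripper_width: 0.0876
gripper_force: 0.0
```

```bash
python3 -c "
from h import *
p,T=wrist('w7');print(T[:3,3])
c=ring(p,'brass',.044,.015,(.3998,-.273));shift(c[0],c[1],.018,T)"
```

```text
[ 0.39874319 -0.27207751  0.13730274]
ring [ 0.3967 -0.2741] res px [-0.  -1.   0.   0.9]
shift cm [ 0.27 -0.11 11.93] | 11.9
```

Call:
jog_arm(
  moves=[
    [[0.25,-0.1,3],0,8.76],
    [[0,0,3],0,8.76],
    [[0,0,3],0,8.76],
    [[0,0,2.9],0,8.76],
    [[0,0,0],0,8.76],
    [[0,0,0],0,8.76],
    [[0,0,0],0,2.4],
    [[0,0,0],0,2.4],
    [[0,0,0],0,2.4],
    [[0,0,0],0,2.4],
    [[0,0,0],0,2.4],
    [[0,0,0],0,2.4],
  ],
  newtons=25,
)

```text
time_s: 29.1
tcp_pos: [0.3966, -0.2738, 0.0186]
eef_rot: [180.0, -0.0, -156.0]
contact_force: [0.2, 0.3, 0.1]
gripper_width: 0.0333
gripper_force: 0.0
```

Call:
jog_arm(
  moves=[
    [[0,0,0],0,2.4],
    [[0,0,0],0,2.4],
    [[0,0,0],0,2.4],
    [[0,0,-1],0,2.4],
    [[0,0,-2],0,2.4],
    [[0,0,-3],0,2.4],
    [[0,0,-3],0,2.4],
    [[0,0,-3],0,2.4],
    [[0,0,0],0,2.4],
    [[0,0,0],0,2.4],
  ],
)

```text
time_s: 30.35
tcp_pos: [0.3961, -0.2736, 0.1384]
eef_rot: [180.0, 0.0, -156.0]
contact_force: [-0.5, -0.8, -2.2]
gripper_width: 0.0295
gripper_force: 25.0
```

```bash
python3 -c "
from h import *
shift(.632,.108,.14)"
```

```text
shift cm [-37.06  25.28  -0.14] | 44.9
```

Call:
jog_arm(
  moves=[
    [[-1.8,1.2,0],0,2.4],
    [[-3.7,2.5,0],0,2.4],
    [[-3.7,2.5,0],0,2.4],
    [[-3.7,2.5,0],0,2.4],
    [[-3.7,2.5,0],0,2.4],
    [[-3.7,2.5,0],0,2.4],
    [[-3.7,2.5,0],0,2.4],
    [[-3.7,2.5,0],0,2.4],
    [[-3.7,2.5,0],0,2.4],
    [[-3.7,2.5,0],0,2.4],
    [[-2,1.6,0],0,2.4],
    [[0,0,0],0,2.4],
  ],
)

```text
time_s: 31.85
tcp_pos: [0.6325, 0.1093, 0.1369]
eef_rot: [180.0, -0.1, -155.9]
contact_force: [-1.2, -0.5, -1.4]
gripper_width: 0.0299
gripper_force: 25.0
```

Call:
jog_arm(
  moves=[
    [[0,0,0],0,2.4],
    [[0,0,0],0,2.4],
  ],
)

```text
time_s: 32.1
tcp_pos: [0.6321, 0.1072, 0.1385]
eef_rot: [180.0, -0.0, -156.1]
contact_force: [-0.1, -0.4, -1.8]
gripper_width: 0.03
gripper_force: 25.0
```

```bash
python3 -c "
from h import *
p,T=wrist('w8');print(T[:3,3])
r=regions_of(p,'tray_white')
for x in r[:2]:
  q=np.array([at(p,y[::-1],.012,p['W'])[:2] for y in np.argwhere(x['pixels'])],np.float32);R=cv2.minAreaRect(q);print(x['confidence'],R)
tray(p,'white',p['W'])
shift(r and R[0][0],R[0][1],.0235,T)"
```

```text
[0.63211321 0.10717534 0.13854373]
0.75 ((0.629636824131012, 0.10739041119813919), (0.09864906221628189, 0.09757595509290695), 12.389104843139648)
tray [0.6435 0.1235] size [0.132 0.123] 12.3
shift cm [ 0.21  0.12 11.5 ] | 11.5
```

View pics/w8.png

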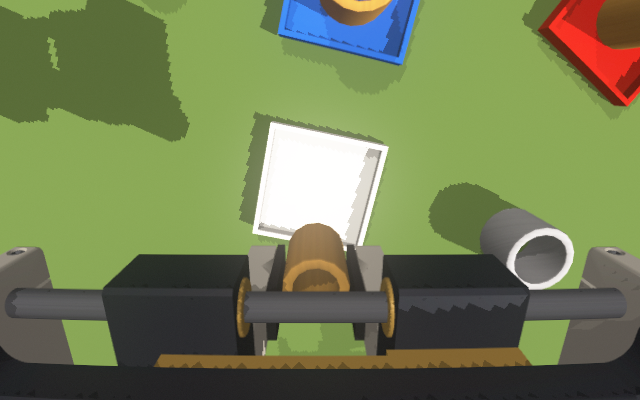

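The small bushing is over the white tray at about (320,185), and the steel sleeve is clear at (530,250). I'll lower it.

Call:
jog_arm(
  moves=[
    [[0.15,0.1,2],0,2.4],
    [[0,0,3],0,2.4],
    [[0,0,3],0,2.4],
    [[0,0,2],0,2.4],
    [[0,0,0.8],0,2.4],
    [[0,0,0.5],0,2.4],
    [[0,0,0.2],0,2.4],
    [[0,0,0],0,2.4],
    [[0,0,0],0,2.4],
    [[0,0,0],0,2.4],
  ],
)

```text
time_s: 33.45
tcp_pos: [0.631, 0.1086, 0.0239]
eef_rot: [180.0, 0.0, -156.0]
contact_force: [-1.2, -0.6, -1.1]
gripper_width: 0.0302
gripper_force: 25.0
```

Call:
jog_arm(
  moves=[
    [[0,0,0],0,2.4],
    [[0,0,0],0,3.2],
    [[0,0,0],0,5],
    [[0,0,0],0,7],
    [[0,0,0],0,8],
    [[0,0,0],0,8],
    [[0,0,-2],0,8],
    [[0,0,-3],0,8],
    [[0,0,-3.5],0,8],
    [[0,0,-3],0,8],
    [[0,0,0],0,8],
  ],
)

```text
time_s: 34.83
tcp_pos: [0.6325, 0.109, 0.1416]
eef_rot: [-180.0, 0.3, -156.0]
contact_force: [-1.1, -0.5, -1.6]
gripper_width: 0.0799
gripper_force: 0.0
```

```bash
python3 -c "
from h import *
p,T=wrist();print(T[:3,3])
ring(p,'brass',.048,.015,(.631,.108))
"
```

```text
[0.63246536 0.10900613 0.14160381]
ring [0.6312 0.1081] res px [-1.  -1.6  1.   1.5]
```

Call:
jog_arm(
  moves=[
    [[0,0,-3],0,8],
    [[0,0,-3],0,8],
    [[0,-4,-3],0,8],
    [[0,-6,0],0,8],
    [[0,-6,0],0,8],
    [[0,-6,0],0,8],
    [[0,-6,0],0,8],
    [[0,-6,0],0,8],
    [[0,-6,0],0,8],
    [[0,-6,0],0,8],
    [[0,-6,0],0,8],
    [[0,0,0],0,8],
  ],
)

```text
time_s: 36.38
tcp_pos: [0.8415, -0.3715, 0.2199]
eef_rot: [179.7, -0.4, -156.3]
contact_force: [-0.8, 0.2, -1.9]
gripper_width: 0.08
gripper_force: 0.0
```

```bash
python3 -c "
from h import *
p=capture('top');cv2.imwrite('pics/t3.png',cv2.resize(p['pixels'][120:320,180:500],None,fx=2.5,fy=2.5,interpolation=2))"
```

```text
(no output)
```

View pics/t3.png

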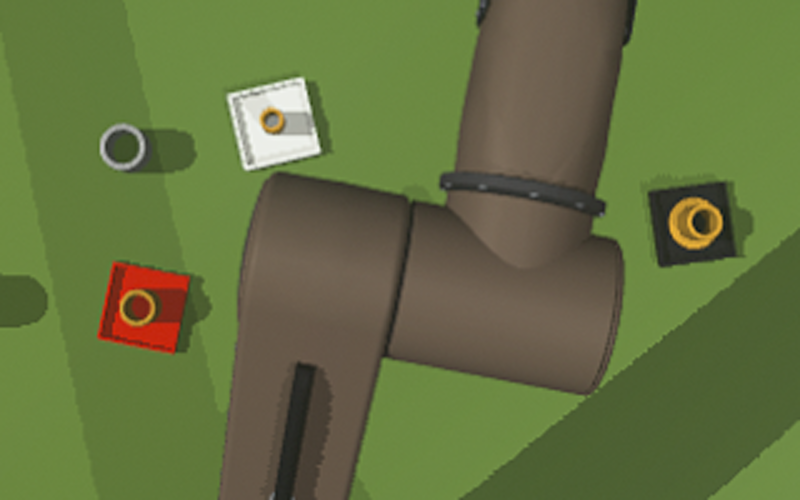

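White (272,120), red (138,307) and black (695,222) each hold their bushing near the middle. The arm hides the blue tray, which I checked earlier from the wrist camera. The large steel sleeve hasn't moved.

```bash
python3 -c "
from h import *
print(close_job())"
```

```text
the job is handed in; nothing more can be done
None
```

I set all four brass bushings down upright in their trays, left the steel sleeves alone and handed the job in at about 36 s. By camera each bushing is within about 3 mm of its tray's centre; the judge returned no verdict, and the arm hid the blue tray and medium steel sleeve in the last picture.

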